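# Weigh a bush blank on the balance and sort it

## Robot

A 6-joint arm with a two-finger parallel gripper is mounted at the origin on a cart in front of the work surface, level with it; the furniture and walls round the work are solid. World frame = base frame: x ahead of the robot, y to its left, z up, the work surface at z = 0. Lengths are in m, angles in degrees, forces in N, time in s.
With the tool pointing down it reaches from about 0.375 to 0.9 m from the base axis. Payload 3.1 kg.
Tool frame: the origin (TCP) lies where the fingers leave the gripper's body, on its centre line; the fingertips stand bot.tips_ahead ahead of it and the grasp point (between the pads) lies 51 mm ahead of it (bot.tips_ahead is the distance from the TCP to the fingertips, in m); z points along the fingers, x is the direction in which the jaws open and shut, and the axes are right-handed (so a half turn about z gives the same grasp; the last joint's range is limited). The gripper opens to 87 mm and grips with 3 to 60 N. Pads are 19 mm wide; open, the fingers measure 117 mm over their backs; the gripper's body (75 mm by 190 mm) begins 51 mm behind the grasp point.
Start: joints at [61.049, 30.224, 82.088, -0, 67.689, -10.227], TCP at [0.201, 0.592, 0.292] pointing down, gripper open.
Joint ranges: [-176.69, 176.69], [-43.24, 126.21], [12.49, 139.97], [-82, 262], [0, 151.66], [-163.58, 163.58]. Speed limits (degrees/s): [159.86, 159.86, 180, 180, 180, 180].

## Interface

Orientations are given as a 3x3 rotation matrix whose columns are the frame's x, y, z axes.
In Python, from rig import bot, vision, nets gives the robot as it stands.
- The arm moves only by the tool play_rows, never from a script. Its argument "series" is a list of rows, each an object of numbers: "tx", "ty", "tz": the shift along the world's x, y, z as a fraction of full scale; "turn": the turn about the world's z as a fraction of full scale. A call has 1 to 10 rows; each row shifts and turns the commanded pose from where the row before left it; what a row does not reach is not made up. Full scale, the value 1, is 0.8 m for a shift and 60 degrees for a turn. A row lasts 1/10 s, in which the tool goes at most 50 mm and 8.59 degrees, less where a joint would pass 70% of its speed; a pose out of reach is approached as far as the arm can. A call with a number of a shift or a turn outside -1 to 1 is refused whole. A call with a gripper value outside its range is refused whole. "gripper" is the opening, from 0 (shut) to 1 (fully open), set as the call begins (left out, the last holds). The fingers move at their own pace and stop on an object; the grip force is fixed at half the most. Time passes only in rows, so rows that do not move let the fingers close. It gives the time, the measured TCP pose, the force and the opening at its end, in the units of the state.
- bot.read_state(): the state, without advancing time (a new reading comes with each control period).
- vision.capture(name): name is "scene" or "top"; returns a dict with "pixels" (420x560x3 uint8, blue, green, red), "fx", "fy", "cx", "cy" (pixels), "extrinsics" (4x4, takes a point from camera to world coordinates). Camera axes: x right, y down, z forward; pixel columns grow to the right and rows downward; lengths in m; the calibration is good to about 2 mm. A picture is of the moment at which its call begins. There is no depth.
- bot.hand_in(): hands the job in, once; it reports no verdict.
Trained networks look in a picture, given as the dict that the camera call returned (one of the last four; its "shot" number tells which), for a name from the list of things; names that differ only in an ending like _2 or _b are one class to them, and where a whole thing is asked for, a point or a joint stands for the part that bears it (a point fixed in the world has none). Each returns a list of dicts, best first, with "confidence" (0 to 1); they miss things now and then, are a little off and sometimes report something else, mostly with a low value. They report only what shows in the picture. A call takes as long as a camera call. They do not tell look-alikes from the thing itself.
- nets.look_for(picture, query): "at" ([column, row] as shares, 0 to 1, of the picture: columns of its width, rows of its height, amid what is visible of it).
- nets.masks_of(picture, query): "region" (420x560 bool, what is visible of it) and "at" ([column, row] as shares, 0 to 1, of the picture: columns of its width, rows of its height, amid what is visible of it).
The state is a dict: "time_s": time; "joint_positions": joint angles; "qvel": joint speeds; "tau": joint torques, N m; "position": TCP position; "tcp_rot": TCP orientation; "force": force on the tool from outside, world axes, zero at the start; "moment": the same for the moment, N m; "opening": opening from 0.0 (shut) to 1.0 (fully open).
Only numpy, scipy, OpenCV 4.12 (cv2) and the standard library are available. Lean on these libraries where they do the work, as an engineer would, in place of code of your own. Each camera call takes 0.05 s, during which the arm holds its last target.

## Task

Draw the bush blank out of the slanted nest, stand it gently upright on the empty pan of the balance and let go of it. When the beam has come to rest, read the balance: if the blank is heavier than the brass master weight, move it to the green tray, if it is lighter, to the red tray. Leave it standing upright in the middle of that tray, and do not disturb the jar, spray can and calliper.

Things in the scene. Friction and masses are not known exactly. Their poses are not given: they have to be found in the camera images.
- blank: bush blank: a plain aluminium-grey cylinder, 46 mm in diameter and 110 mm long, with a thin dark line round it 59 mm above its foot and a dark disc on its top face. Origin: centre of its foot; +z along its axis to the top. Its weight differs from run to run: 0.28 to 0.52 kg. It starts in the nest, its top 60 mm standing out, axis leaning 30 degrees from vertical.
- nest: slanted nest fixed to the bench: dark steel foot plate 130 x 90 x 6 mm with a blue sheet-metal square pocket, 50 mm wide inside, 50 mm deep, walls 3 mm. The pocket leans 30 degrees from vertical towards the nest's -x side (roughly to the robot's right); its floor centre is at x = 15, z = 30 mm. Origin: centre of the foot plate's underside. Its mouth rim lies between z = 57 and 87 mm. The blank pulls out freely along its own axis.
- balance: equal-arm balance fixed to the bench: grey foot 90 x 240 x 14 mm, origin at the centre of its underside, dark beam along y pivoting 75 mm up, arms 120 mm. On the +y end the empty round steel pan, on the -y end a like pan that carries the brass master weight (0.40 kg, 48 mm diameter, 60 mm tall, fixed to it). The steel pans are 110 mm in diameter and stay level. A red pointer hangs in front of a white scale plate on the -x side.
- pan: the empty pan on the +y arm: flat steel disc, 110 mm diameter, 4 mm thick, moving up and down with the beam and staying level; origin at its pivot, 28 mm below its top face. Empty, it stands high (top about 120 mm above the bench); with beam level the top is at 103 mm, lowest at about 86 mm. It gives way at about 4 N of downward push.
- pan_top (a point): centre of the top face of the empty pan
- beam (a joint): tilt of the beam in rad, -0.14 to 0.14, damped and at rest within about 1.5 s: 0 = level (blank equal to master), positive = the empty pan's side is down (blank heavier), negative = the master's side is down (blank lighter); about 0.094 rad for every 40 g of difference, up to the stops. Empty it reads -0.14
- tray_green: green open plastic tray fixed to the bench, 110 x 110 x 22 mm, walls and floor about 4 mm; origin at the centre of its underside. For blanks heavier than the master.
- tray_red: red open plastic tray, otherwise like the green one. For blanks lighter than the master. The two trays change places from run to run: one stands in front of the balance, the other to the right of the green machine vice. The capstan unit with its spoked handle, behind the vice, is tall: carry the blank round in front of it.
- jar: bystander behind the balance: brown jar with a black lid, 58 mm diameter, 89 mm tall, origin under its centre
- can: bystander behind the balance: spray can, 53 mm diameter, 173 mm tall, origin under its centre
- calliper: bystander on the bench behind the right-hand tray place: steel calliper lying flat, 51 x 200 x 8 mm, long along its y, origin under its centre
Mind the look-alikes: they are no part of the job. Of the things shaped like the tray_red, the red one is meant.

How it is judged (in metres and radians):
On the way:
1. the blank stands upright on the empty pan of the balance, let go, the robot clear of blank and balance, and the beam at rest (contact force between blank and pan above 2 N and angle between blank's own z axis and vertical below 0.15 rad and contact force between each of the fingers, the arm and blank below 0.05 N and contact force between each of the fingers, the arm and balance below 0.05 N and velocity of joint beam between -0.05 and 0.05 rad/s), for 0.4 s.
At the end, for the whole second after the job is handed in: the blank stands upright (within 6 degrees), released and at rest, on the floor of the right tray, its axis within 30 mm of the tray's middle along each side: green if it outweighs the 0.40 kg master, red if it is lighter (within 5 percent of equal, either tray passes) (((x of blank in the frame of tray_green between -0.03 and 0.03 m and y of blank in the frame of tray_green between -0.03 and 0.03 m and z of blank in the frame of tray_green below 0.012 m and contact force between blank and tray_green above 3.73 N) or (x of blank in the frame of tray_red between -0.03 and 0.03 m and y of blank in the frame of tray_red between -0.03 and 0.03 m and z of blank in the frame of tray_red below 0.012 m and contact force between blank and tray_red between 1.5 and 4.12 N)) and angle between blank's own z axis and vertical below 0.1 rad and linear speed of blank below 0.02 m/s and contact force between the fingers and blank below 0.05 N); the robot touches nothing.
It fails at once if the blank is pressed or dropped on the pan with more than 25 N (contact force between blank and pan above 25 N).
It fails at once if the blank is knocked over (angle between blank's own z axis and vertical above 1.1 rad).
It fails at once if a bystander (jar, spray can, or calliper) is moved more than 20 mm (distance of any of jar, can, calliper from where it was at the start of the episode above 0.02 m).
It also fails if it takes over 46 s, if anything falls off the work surface, if the arm or the gripper's body presses on something with over 40 N, if the wrist force passes 120 N, or if a joint passes its speed limit or range.

## Working session

There is one attempt and no reset: what is moved stays moved. The work goes in short steps, Python scripts to look and compute and a tool call to move; the robot and the scene stay as the last step left them, time stands still between calls to the robot, and variables do not carry over. Pictures are saved under pics/ and viewed, and the job is handed in when it is done.

Besides the shell and the picture viewer there is one more tool, called as name(argument=value, ...) on one line, values as JSON. play_rows: Moves the arm, as the interface text tells. Shift numbers are shares of 0.8 m and turn numbers shares of 60 degrees, none past 1 either way. Its arguments: {"type":"object","properties":{"series":{"type":"array"},"gripper":{"type":"number"}},"required":["series"]}

```bash
ls; mkdir -p pics; cat > h.py <<'E'
import numpy as np,cv2
from rig import bot,vision,nets
def proj(c,P):
    T=np.linalg.inv(c['extrinsics']);p=T[:3,:3]@np.asarray(P,float)+T[:3,3]
    return np.array([c['fx']*p[0]/p[2]+c['cx'],c['fy']*p[1]/p[2]+c['cy']])
def ray(c,uv):
    E=np.array(c['extrinsics']);d=np.array([(uv[0]-c['cx'])/c['fx'],(uv[1]-c['cy'])/c['fy'],1.]);return E[:3,3],E[:3,:3]@d
def atz(c,uv,z):
    o,d=ray(c,uv);return o+d*(z-o[2])/d[2]
def tri(c1,u1,c2,u2):
    o1,d1=ray(c1,u1);o2,d2=ray(c2,u2)
    s=np.linalg.lstsq(np.c_[d1,-d2],o2-o1,rcond=None)[0]
    a=o1+d1*s[0];b=o2+d2*s[1];return (a+b)/2,np.linalg.norm(a-b)
E
python3 - <<'E'
from h import *
print(bot.read_state(),bot.tips_ahead)
for n in('scene','top'):
    c=vision.capture(n);cv2.imwrite(f'pics/{n}0.png',c['pixels']);print(n,c['fx'],c['fy'],c['cx'],c['cy'],np.round(c['extrinsics'],4).tolist())
    for q in('blank','nest','balance','pan','tray_green','tray_red','jar','can','calliper'):
        print(q,[(np.round(np.array(r['at'])*[560,420],1).tolist(),round(r['confidence'],2)) for r in nets.look_for(c,q)[:3]])
E
```

```text
pics
{'time_s': 0.0, 'joint_positions': array([ 6.10490825e+01,  3.02793601e+01,  8.21578329e+01,  1.09640069e-03,
        6.76890584e+01, -1.02266223e+01]), 'qvel': array([ 0.06254901, -0.0202412 ,  0.00674789,  0.0732652 ,  0.10197141,
       -0.00883296]), 'tau': array([-1.00529174e-03, -4.40037847e+01, -1.76592064e+01,  6.31769956e-02,
        5.82509895e-02, -1.90761830e-04]), 'position': array([0.20030262, 0.59140561, 0.29125922]), 'tcp_rot': array([[ 3.21020337e-01,  9.47071683e-01, -1.08211796e-03],
       [ 9.47069826e-01, -3.21021901e-01, -1.91957017e-03],
       [-2.16535412e-03, -4.08620204e-04, -9.99997572e-01]]), 'force': array([-0.80273754, -0.65775338, -0.73337342]), 'moment': array([0.03223858, 0.0236061 , 0.01216249]), 'opening': 1.001707186843174} 0.0697
scene 418.71213221588204 418.71213221588204 278.65559770573776 222.76953663176027 [[0.681, -0.3532, 0.6415, -0.4377], [-0.7322, -0.3469, 0.5862, -1.0667], [0.0155, -0.8689, -0.4948, 0.903], [0.0, 0.0, 0.0, 1.0]]
blank [([185.5, 198.3], 0.48)]
nest [([180.0, 216.7], 0.62)]
balance [([232.9, 213.7], 0.75)]
pan [([221.9, 189.5], 0.75)]
tray_green [([202.9, 234.6], 0.84)]
tray_red [([381.9, 305.7], 0.87), ([314.7, 291.7], 0.75)]
jar [([281.7, 205.6], 0.8), ([232.9, 215.3], 0.57)]
can [([256.2, 190.7], 0.72)]
calliper [([313.2, 289.4], 0.72), ([329.9, 261.3], 0.49), ([182.7, 217.3], 0.49)]
top 533.3971090021067 533.3971090021067 288.7088613489238 212.08691489538717 [[-0.0046, -0.9952, 0.098, 0.4249], [-0.9999, 0.0034, -0.0121, -0.1149], [0.0117, -0.098, -0.9951, 1.8427], [0.0, 0.0, 0.0, 1.0]]
blank [([156.0, 251.8], 0.77), ([237.6, 163.9], 0.23)]
nest [([160.0, 259.2], 0.76)]
balance [([206.1, 214.4], 0.81)]
pan [([172.7, 207.2], 0.7), ([210.1, 210.9], 0.55)]
tray_green []
tray_red [([367.8, 254.3], 0.96), ([423.1, 227.1], 0.7)]
jar [([238.4, 164.3], 0.53)]
can [([198.8, 168.5], 0.76)]
calliper [([339.1, 201.3], 0.52)]
```

```bash
python3 - <<'E'
import cv2
for n,(x0,x1,y0,y1) in dict(scene=(130,410,130,340),top=(100,460,120,330)).items():
    im=cv2.imread(f'pics/{n}0.png')[y0:y1,x0:x1];f=min(800/im.shape[1],600/im.shape[0])
    cv2.imwrite(f'pics/{n}0z.png',cv2.resize(im,None,fx=f,fy=f,interpolation=2));print(f)
E
```

```text
2.857142857142857
2.2222222222222223
```

View pics/scene0.png

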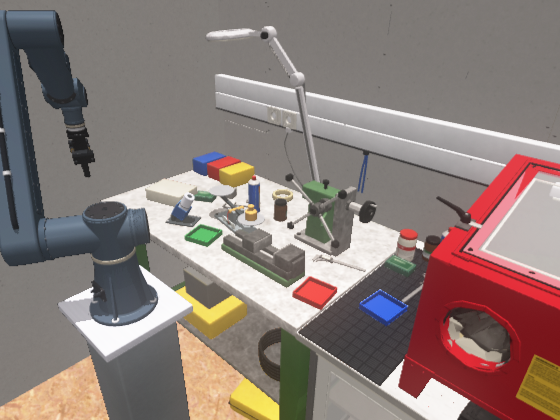

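View pics/top0.png

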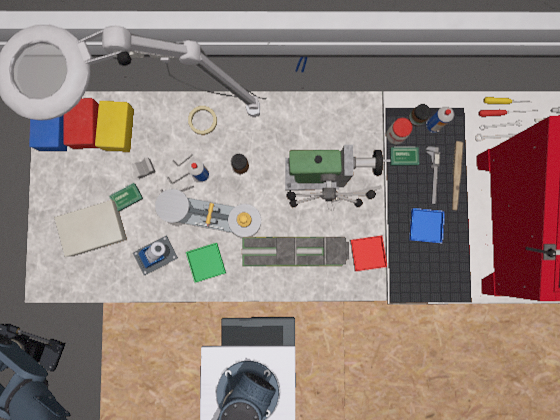

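```bash
sleep 1
```

```text
(no output)
```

View pics/scene0z.png

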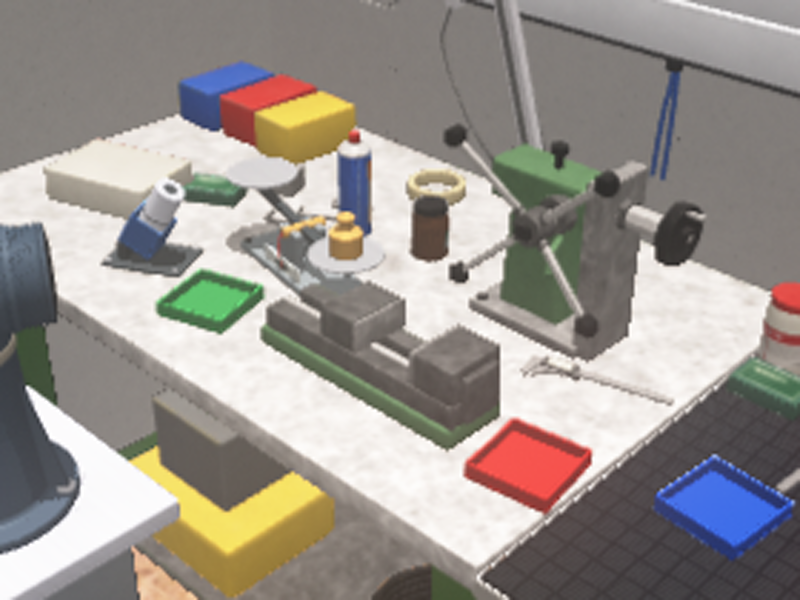

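View pics/top0z.png

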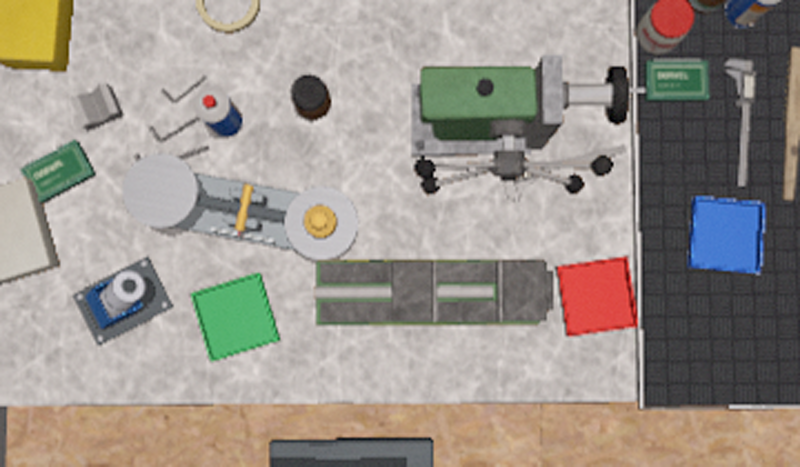

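Scene: nest with the blank at about (156,252) in top and (183,205) in scene. Balance pan is at (173,207) and the brass weight at (243,219). The green tray is at (206,262), in front of the balance. The red tray is at (368,254), right of the vice. The look-alike is the blue tray at (427,226) on the black mat, so the red one by the vice is the one meant.

The tool can only turn about z, so I'll have to turn the blank upright in the grip. The vice side looks usable for that. Next I'll measure.

```bash
python3 - <<'E'
import cv2
for k,(n,x0,x1,y0,y1) in dict(a=('scene',160,245,180,240),b=('top',125,195,220,280),d=('scene',215,345,220,320),e=('top',150,270,180,270)).items():
    im=cv2.imread(f'pics/{n}0.png')[y0:y1,x0:x1];f=min(800//im.shape[1],600//im.shape[0])
    im=cv2.resize(im,None,fx=f,fy=f,interpolation=2)
    for x in range(x0,x1,10): cv2.putText(im,str(x),((x-x0)*f,10),0,.35,(0,0,255),1); cv2.line(im,((x-x0)*f,0),((x-x0)*f,4),(0,0,255),1)
    for y in range(y0,y1,10): cv2.putText(im,str(y),(0,(y-y0)*f+4),0,.35,(0,0,255),1)
    cv2.imwrite(f'pics/z{k}.png',im);print(f)
E
```

```text
9
10
6
6
```

View pics/za.png

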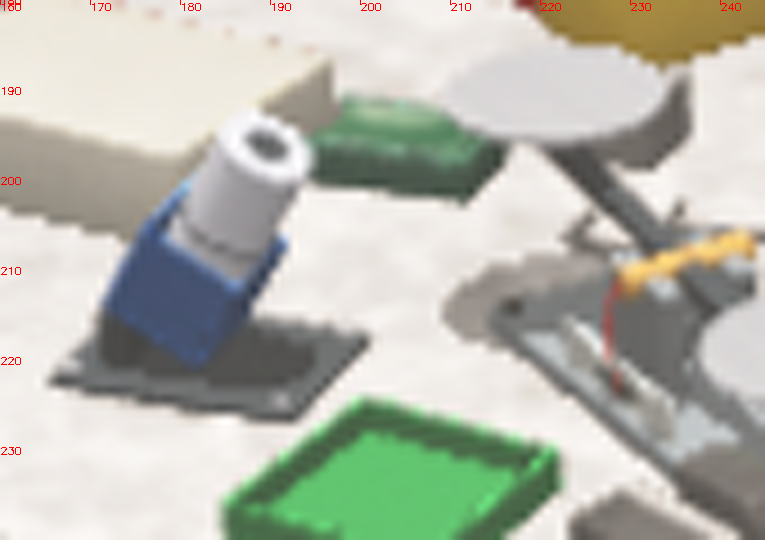

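View pics/zb.png

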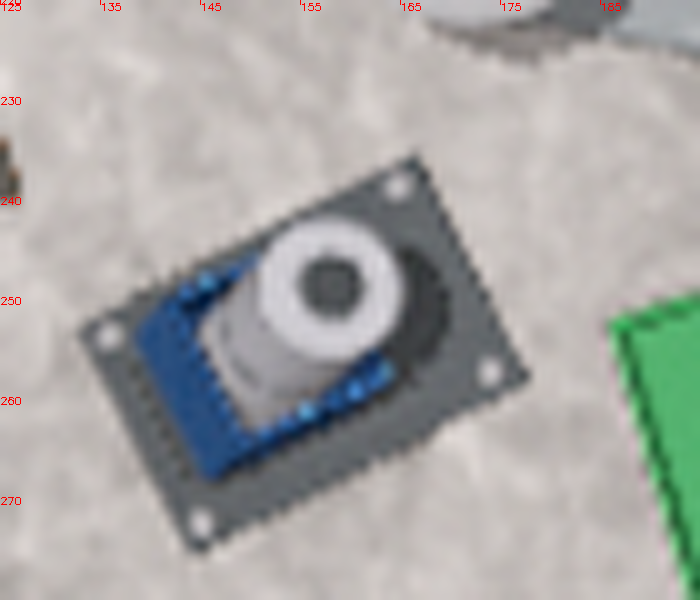

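View pics/zd.png

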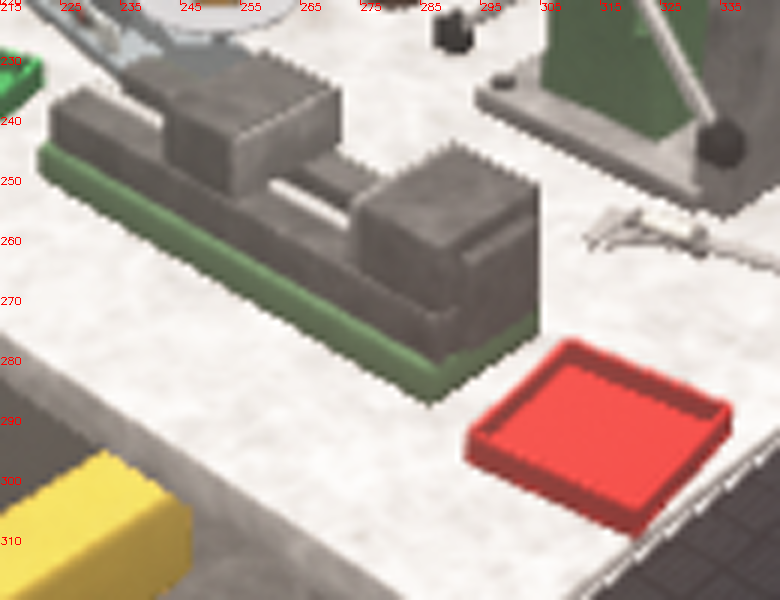

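View pics/ze.png

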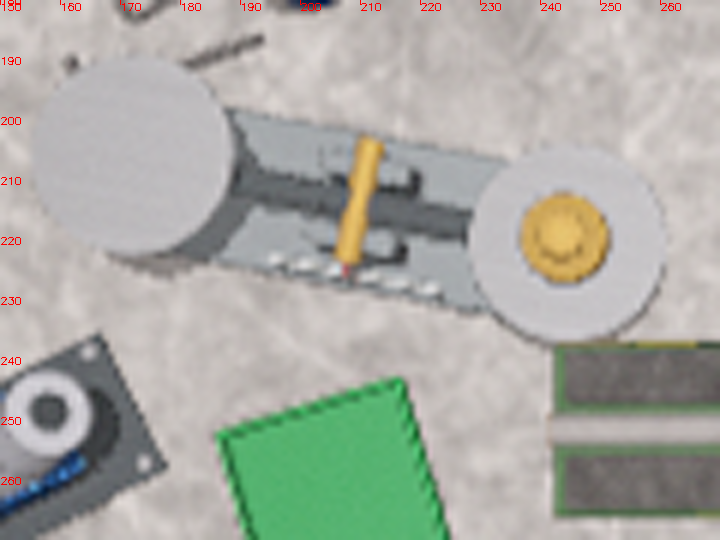

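```bash
cat > meas.py <<'E'
from h import *
E
python3 - <<'E'
from h import *
s=vision.capture('scene');t=vision.capture('top')
pl=[(132.5,252.8),(165.85,234.75),(177.5,257.2),(144.3,274.8)]
P=np.array([atz(t,p,.006) for p in pl]);print('plate top',P.round(4).tolist())
for i in range(4): print(np.linalg.norm(P[i]-P[(i+1)%4]).round(4), end=' ')
C=P.mean(0);print('C',C)
lx=(P[1]-P[0]+P[2]-P[3]);print('L az',np.degrees(np.arctan2(lx[1],lx[0])))
ly=(P[1]-P[2]+P[0]-P[3]);print('perp az',np.degrees(np.arctan2(ly[1],ly[0])))
print('scene plate',[atz(s,p,.006).round(4).tolist() for p in[(165.1,221.6),(192.1,225.6),(200.7,217.3)]])
print('blank top tri',tri(t,(157.6,248.2),s,(189.2,195.7)))
print('pan tri',tri(t,(172.2,205.4),s,(221.8,189.8)), atz(t,(172.2,205.4),.12))
for n,c,z in(('green_t',t,.022),):
    pass
print('vice front foot s',[atz(s,p,0).round(4).tolist() for p in[(221.3,249.3),(286.6,286.8)]])
# bed top height
for p in [(223.3,242.9),(287.1,272.9)]:
    print([ (z,atz(s,p,z).round(4).tolist()) for z in(.02,.03,.04,.05)])
import cv2
for q in('tray_green','tray_red','balance','nest','blank'):
  for n,c in(('s',s),('t',t)):
    for r in nets.masks_of(c,q)[:2]:
        m=r['region'].astype('uint8');ys,xs=np.nonzero(m);print(q,n,round(r['confidence'],2),m.sum(),cv2.minAreaRect(np.c_[xs,ys].astype('f4')), xs.mean().round(1),ys.mean().round(1))
E
```

```text
plate top [[0.4675, 0.3981, 0.006], [0.5289, 0.2853, 0.006], [0.4518, 0.2442, 0.006], [0.3925, 0.3562, 0.006]]
0.1284 0.0874 0.1267 0.0859 C [0.46014956 0.32094466 0.006     ]
L az -61.76265553975284
perp az 28.642625118627084
scene plate [[0.3894, 0.3527, 0.006], [0.4495, 0.2421, 0.006], [0.5203, 0.2743, 0.006]]
blank top tri (array([0.47931004, 0.2856164 , 0.12191554]), np.float64(0.00034435214857254096))
pan tri (array([0.61886787, 0.24126114, 0.11751281]), np.float64(0.002831297570977315)) [0.61751862 0.24167458 0.12      ]
vice front foot s [[0.4226, 0.0204, 0.0], [0.4266, -0.3193, 0.0]]
[(0.02, [0.4386, 0.0256, 0.02]), (0.03, [0.4287, 0.0133, 0.03]), (0.04, [0.4188, 0.0009, 0.04]), (0.05, [0.4088, -0.0115, 0.05])]
[(0.02, [0.4667, -0.2849, 0.02]), (0.03, [0.4564, -0.2938, 0.03]), (0.04, [0.4462, -0.3026, 0.04]), (0.05, [0.4359, -0.3115, 0.05])]
tray_green s 0.96 516 ((202.87059020996094, 234.5823516845703), (34.7088737487793, 19.198345184326172), 12.52880859375) 203.0 234.6
tray_green t 0.58 1086 ((205.3020782470703, 262.9493713378906), (32.745994567871094, 34.65184020996094), 
[... 758 characters left out ...]
27344), 11.070201873779297) 331.4 260.3
balance t 0.56 2877 ((207.61019897460938, 212.92523193359375), (106.69935607910156, 32.74571228027344), 10.856412887573242) 207.2 213.8
nest s 0.85 415 ((184.32839965820312, 217.01182556152344), (28.923080444335938, 21.000001907348633), 22.61986541748047) 182.8 216.9
nest t 0.7 621 ((154.70001220703125, 255.9000244140625), (25.491172790527344, 38.01315689086914), 63.43495178222656) 154.5 258.0
blank s 0.61 187 ((185.6999969482422, 201.10000610351562), (11.180339813232422, 17.441329956054688), 26.56505012512207) 185.7 201.3
blank t 0.81 297 ((153.98358154296875, 251.6802978515625), (15.620499610900879, 22.406457901000977), 50.19443130493164) 154.3 251.9
```

```bash
python3 - <<'E'
from h import *
s=vision.capture('scene');t=vision.capture('top')
f=lambda X,Y:((X+.5)/6-.5+215,(Y+.5)/6-.5+220)
for nm,p in dict(greentop=(40,148),darkbot=(50,140),bedtop=(50,103),bedtop2=(355,262)).items():
    print(nm,[(z,atz(s,f(*p),z).round(3).tolist()[:2]) for z in(.02,.03,.04,.05,.06,.07)])
for p in [(167,242),(163,195),(230,180)]: # block front edges top
    print('blk',[(z,atz(s,f(*p),z).round(3).tolist()[:2]) for z in(.06,.07,.08,.09)])
im=t['pixels'][225:280,230:400];im=cv2.resize(im,None,fx=4.7,fy=4.7,interpolation=2);cv2.imwrite('pics/vt.png',im)
print([ (z,atz(t,(300,265.5),z).round(3).tolist()) for z in(.02,.05,.08)])
# trays
for nm,m in (('g',t),):
  hsv=cv2.cvtColor(t['pixels'],cv2.COLOR_BGR2HSV)
  for col,lo,hi in(('green',(50,120,80),(70,255,255)),('red',(0,150,120),(6,255,255))):
    mm=cv2.inRange(hsv,lo,hi);n,l,st,ce=cv2.connectedComponentsWithStats(mm)
    for i in range(1,n):
      if 500<st[i,4]<2500 and ce[i,1]>200 and ce[i,0]<390:
        ys,xs=np.nonzero(l==i);r=cv2.minAreaRect(np.c_[xs,ys].astype('f4'));print(col,st[i],ce[i],r,atz(t,r[0],.02),atz(t,r[0],.004))
E
```

```text
greentop [(0.02, [0.427, 0.024]), (0.03, [0.417, 0.012]), (0.04, [0.407, -0.001]), (0.05, [0.397, -0.013]), (0.06, [0.388, -0.026]), (0.07, [0.378, -0.038])]
darkbot [(0.02, [0.437, 0.027]), (0.03, [0.428, 0.014]), (0.04, [0.418, 0.002]), (0.05, [0.408, -0.011]), (0.06, [0.398, -0.023]), (0.07, [0.388, -0.035])]
bedtop [(0.02, [0.468, 0.062]), (0.03, [0.457, 0.049]), (0.04, [0.447, 0.036]), (0.05, [0.437, 0.023]), (0.06, [0.427, 0.011]), (0.07, [0.416, -0.002])]
bedtop2 [(0.02, [0.476, -0.211]), (0.03, [0.466, -0.22]), (0.04, [0.456, -0.23]), (0.05, [0.445, -0.24]), (0.06, [0.435, -0.25]), (0.07, [0.425, -0.259])]
blk [(0.06, [0.373, -0.157]), (0.07, [0.363, -0.167]), (0.08, [0.354, -0.178]), (0.09, [0.344, -0.189])]
blk [(0.06, [0.405, -0.119]), (0.07, [0.395, -0.13]), (0.08, [0.385, -0.141]), (0.09, [0.375, -0.152])]
blk [(0.06, [0.445, -0.136]), (0.07, [0.434, -0.147]), (0.08, [0.424, -0.158]), (0.09, [0.413, -0.169])]
[(0.02, [0.422, -0.175, 0.02]), (0.05, [0.422, -0.174, 0.05]), (0.08, [0.422, -0.173, 0.08])]
green [ 186  243   40   39 1005] [205.56218905 262.07263682] ((205.63304138183594, 262.110107421875), (31.6082706451416, 32.18296432495117), 73.3007583618164) [0.43454273 0.14586    0.02      ] [0.43462766 0.14814932 0.004     ]
red [351 236  36  35 992] [368.41532258 253.02217742] ((368.7138671875, 252.89016723632812), (31.323781967163086, 32.31215286254883), 81.25383758544922) [ 0.46337051 -0.40961997  0.02      ] [ 0.46370849 -0.41220679  0.004     ]
```

View pics/vt.png

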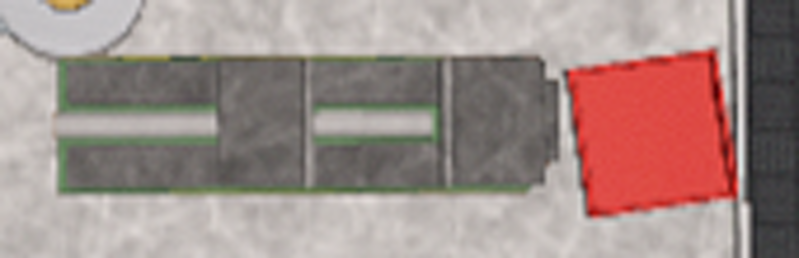

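play_rows(series=[{"tx": 0.0339, "ty": -0.0366, "turn": -0.0715}, {"tx": 0.0339, "ty": -0.0366, "turn": -0.0715}, {"tx": 0.0339, "ty": -0.0366, "turn": -0.0715}, {"tx": 0.0339, "ty": -0.0366, "turn": -0.0715}, {"tx": 0.0339, "ty": -0.0366, "turn": -0.0715}, {"tx": 0.0339, "ty": -0.0366, "turn": -0.0715}, {"tx": 0.0339, "ty": -0.0366, "turn": -0.0715}, {"tx": 0.0339, "ty": -0.0366, "turn": -0.0715}, {"tx": 0.0339, "ty": -0.0366, "turn": -0.0715}, {"tx": 0.0339, "ty": -0.0366, "turn": -0.0715}], gripper=1)

```text
invalid input
```

play_rows(series=[{"tz": 0.0}, {"tz": -0.05}])

```text
invalid input
```

play_rows(series=[{"tx": 0.0339, "ty": -0.0366, "tz": 0, "turn": -0.0715}, {"tx": 0.0339, "ty": -0.0366, "tz": 0, "turn": -0.0715}, {"tx": 0.0339, "ty": -0.0366, "tz": 0, "turn": -0.0715}, {"tx": 0.0339, "ty": -0.0366, "tz": 0, "turn": -0.0715}, {"tx": 0.0339, "ty": -0.0366, "tz": 0, "turn": -0.0715}, {"tx": 0.0339, "ty": -0.0366, "tz": 0, "turn": -0.0715}, {"tx": 0.0339, "ty": -0.0366, "tz": 0, "turn": -0.0715}, {"tx": 0.0339, "ty": -0.0366, "tz": 0, "turn": -0.0715}, {"tx": 0.0339, "ty": -0.0366, "tz": 0, "turn": -0.0715}, {"tx": 0.0339, "ty": -0.0366, "tz": 0, "turn": -0.0715}], gripper=1)

```text
time_s: 2.7
position: [0.4728, 0.2978, 0.2925]
tcp_rot: [[0.881, 0.473, 0.0], [0.473, -0.881, 0.0], [0.001, 0.0, -1.0]]
force: [-0.5, 1.0, -0.7]
opening: 1.002
```

play_rows(series=[{"tx": 0, "ty": 0, "tz": -0.04, "turn": 0}, {"tx": 0, "ty": 0, "tz": -0.04, "turn": 0}, {"tx": 0, "ty": 0, "tz": -0.04, "turn": 0}, {"tx": 0, "ty": 0, "tz": -0.025, "turn": 0}, {"tx": 0, "ty": 0, "tz": 0, "turn": 0}])

```text
time_s: 3.2
position: [0.4702, 0.2983, 0.1735]
tcp_rot: [[0.88, 0.475, -0.006], [0.475, -0.88, -0.002], [-0.007, -0.001, -1.0]]
force: [-0.5, 0.2, -0.1]
opening: 0.999
```

```bash
cat > snap.py <<'E'
import sys
from h import *
# name: n cam x0 x1 y0 y1
a=sys.argv[1:]
for i in range(0,len(a),6):
    nm,cam,x0,x1,y0,y1=a[i],a[i+1],*map(int,a[i+2:i+6])
    im=vision.capture(cam)['pixels'][y0:y1,x0:x1];f=min(800//im.shape[1],600//im.shape[0])
    im=cv2.resize(im,None,fx=f,fy=f,interpolation=2)
    for x in range(x0,x1,10): cv2.putText(im,str(x),((x-x0)*f,10),0,.35,(0,0,255),1)
    for y in range(y0,y1,10): cv2.putText(im,str(y),(0,(y-y0)*f+4),0,.35,(0,0,255),1)
    cv2.imwrite(f'pics/{nm}.png',im);print(nm,f)
E
python3 snap.py a1 scene 150 230 160 230
```

```text
a1 8
```

View pics/a1.png

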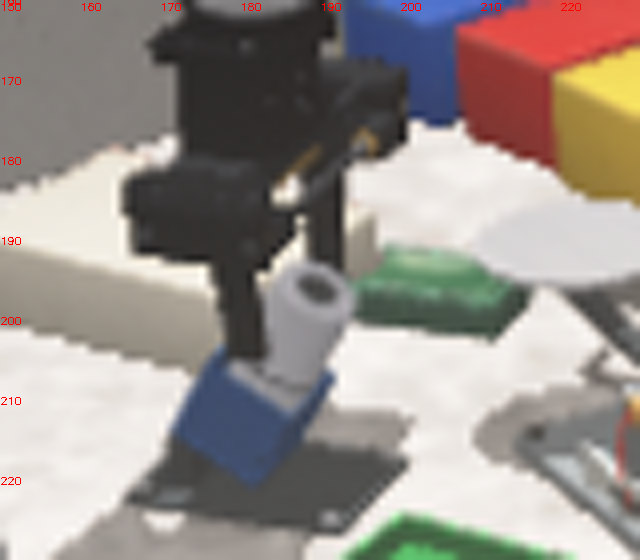

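The open jaws straddle the blank, with the near fingertip at about (181,204), above the pocket rim, and the blank's top at (190,197). Next I lower the last 20 mm and close.

play_rows(series=[{"tx": 0, "ty": 0, "tz": -0.012, "turn": 0}, {"tx": 0, "ty": 0, "tz": -0.01, "turn": 0}, {"tx": 0, "ty": 0, "tz": 0, "turn": 0}])

```text
time_s: 3.55
position: [0.4715, 0.2991, 0.1584]
tcp_rot: [[0.88, 0.475, -0.001], [0.475, -0.88, -0.0], [-0.001, -0.0, -1.0]]
force: [0.3, 0.0, 0.4]
opening: 0.999
```

play_rows(series=[{"tx": 0, "ty": 0, "tz": -0.008, "turn": 0}, {"tx": 0, "ty": 0, "tz": 0, "turn": 0}])

```text
time_s: 3.75
position: [0.4716, 0.299, 0.1519]
tcp_rot: [[0.88, 0.475, -0.001], [0.475, -0.88, -0.0], [-0.001, -0.0, -1.0]]
force: [-0.2, 0.1, 0.1]
opening: 1.003
```

play_rows(series=[{"tx": 0, "ty": 0, "tz": 0, "turn": 0}, {"tx": 0, "ty": 0, "tz": 0, "turn": 0}, {"tx": 0, "ty": 0, "tz": 0, "turn": 0}, {"tx": 0, "ty": 0, "tz": 0, "turn": 0}, {"tx": 0, "ty": 0, "tz": 0, "turn": 0}, {"tx": 0, "ty": 0, "tz": 0, "turn": 0}], gripper=0.3)

```text
time_s: 4.35
position: [0.4715, 0.299, 0.1523]
tcp_rot: [[0.88, 0.475, -0.001], [0.475, -0.88, -0.0], [-0.001, -0.0, -1.0]]
force: [-1.0, -0.5, 0.8]
opening: 0.54
```

Opening is 0.54, or 47 mm, so the blank is gripped. Next I draw it out along its axis.

play_rows(series=[{"tx": 0.003, "ty": -0.0055, "tz": 0.0108, "turn": 0}, {"tx": 0.0052, "ty": -0.0096, "tz": 0.0189, "turn": 0}, {"tx": 0.0052, "ty": -0.0096, "tz": 0.0189, "turn": 0}, {"tx": 0.0052, "ty": -0.0096, "tz": 0.0189, "turn": 0}, {"tx": 0.0052, "ty": -0.0096, "tz": 0.0189, "turn": 0}, {"tx": 0, "ty": 0, "tz": 0.03, "turn": 0}, {"tx": 0, "ty": 0, "tz": 0, "turn": 0}])

```text
time_s: 5.05
position: [0.4927, 0.264, 0.2482]
tcp_rot: [[0.88, 0.475, 0.006], [0.475, -0.88, 0.002], [0.007, 0.001, -1.0]]
force: [0.8, 0.8, -3.1]
opening: 0.518
```

```bash
python3 snap.py a2 scene 150 250 140 230
```

```text
a2 6
```

View pics/a2.png

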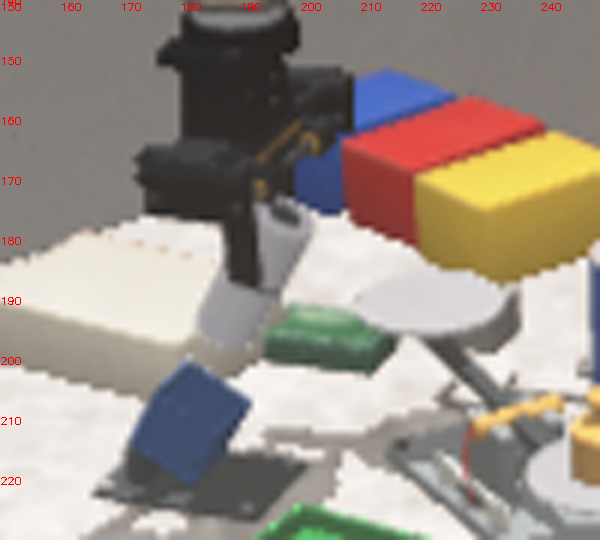

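The blank is out and still leaning about 30° in the jaws, with its foot at (187,193). I'll carry it to the bench in front of the vice, turning it so that it leans towards the robot.

play_rows(series=[{"tx": -0.0116, "ty": -0.03625, "tz": 0, "turn": -0.1232}, {"tx": -0.0116, "ty": -0.03625, "tz": 0, "turn": -0.1232}, {"tx": -0.0116, "ty": -0.03625, "tz": 0, "turn": -0.1232}, {"tx": -0.0116, "ty": -0.03625, "tz": 0, "turn": -0.1232}, {"tx": -0.0116, "ty": -0.03625, "tz": 0, "turn": -0.1232}, {"tx": -0.0116, "ty": -0.03625, "tz": 0, "turn": -0.1232}, {"tx": -0.0116, "ty": -0.03625, "tz": 0, "turn": -0.1232}, {"tx": -0.0116, "ty": -0.03625, "tz": 0, "turn": -0.1232}])

```text
time_s: 5.9
position: [0.4152, 0.0312, 0.2443]
tcp_rot: [[0.857, -0.515, -0.002], [-0.515, -0.857, 0.0], [-0.002, 0.001, -1.0]]
force: [0.0, -0.6, -4.2]
opening: 0.52
```

play_rows(series=[{"tx": -0.0116, "ty": -0.03625, "tz": 0, "turn": -0.1232}, {"tx": -0.0116, "ty": -0.03625, "tz": 0, "turn": -0.1232}, {"tx": -0.0116, "ty": -0.03625, "tz": 0, "turn": -0.1232}, {"tx": -0.0116, "ty": -0.03625, "tz": 0, "turn": -0.1232}, {"tx": -0.0116, "ty": -0.03625, "tz": 0, "turn": -0.1232}, {"tx": -0.0116, "ty": -0.03625, "tz": 0, "turn": -0.1232}, {"tx": -0.0116, "ty": -0.03625, "tz": 0, "turn": -0.1232}, {"tx": -0.0116, "ty": -0.03625, "tz": 0, "turn": -0.1232}, {"tx": 0, "ty": 0, "tz": 0, "turn": 0}])

```text
time_s: 6.8
position: [0.3422, -0.2034, 0.2448]
tcp_rot: [[-0.004, -1.0, 0.001], [-1.0, 0.004, -0.002], [0.002, -0.001, -1.0]]
force: [0.8, 0.8, -4.0]
opening: 0.525
```

```bash
python3 snap.py a3 scene 200 320 180 300 a3t top 270 390 180 300
```

```text
a3 5
a3t 5
```

View pics/a3.png

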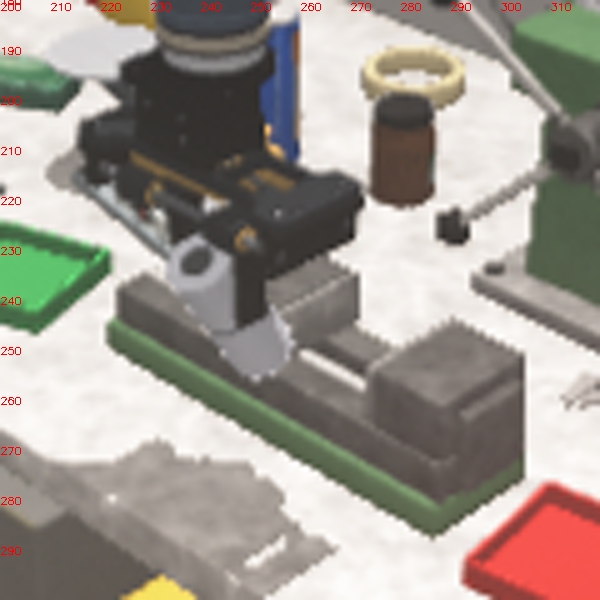

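View pics/a3t.png

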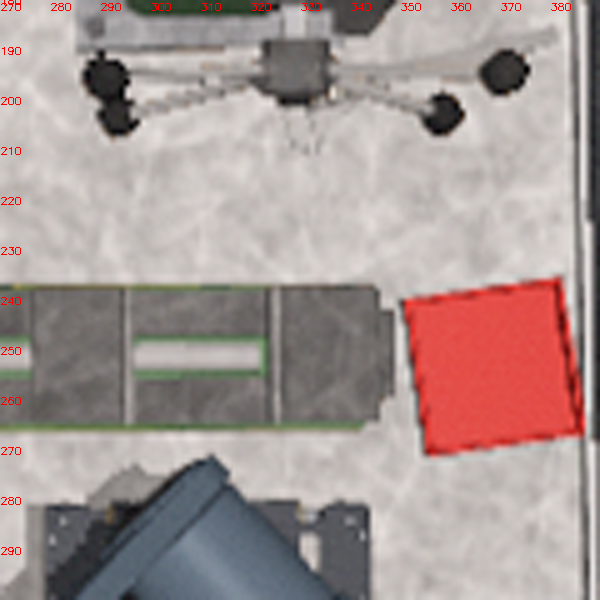

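The blank leans towards the robot as intended (top at about (238,232), foot at about (252,250) in scene). It's just in front of the vice's front face. Next I lower it beside the face, then push slowly in +x.

play_rows(series=[{"tx": 0, "ty": 0, "tz": -0.04, "turn": 0}, {"tx": 0, "ty": 0, "tz": -0.04, "turn": 0}, {"tx": 0, "ty": 0, "tz": -0.03, "turn": 0}, {"tx": 0, "ty": 0, "tz": -0.017, "turn": 0}, {"tx": 0, "ty": 0, "tz": 0, "turn": 0}, {"tx": 0, "ty": 0, "tz": 0, "turn": 0}])

```text
time_s: 7.5
position: [0.3424, -0.199, 0.1436]
tcp_rot: [[0.004, -1.0, -0.001], [-1.0, -0.004, 0.001], [-0.001, 0.001, -1.0]]
force: [-0.3, -0.6, -4.1]
opening: 0.525
```

```bash
python3 snap.py a4 scene 200 320 180 300
```

```text
a4 5
```

View pics/a4.png

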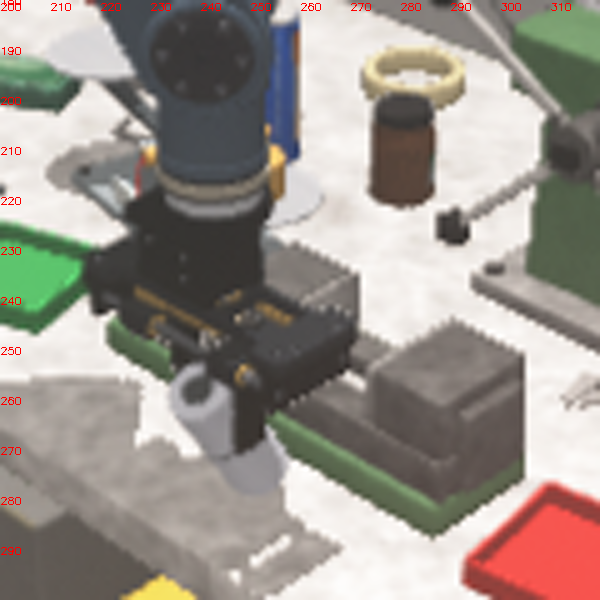

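play_rows(series=[{"tx": 0.01, "ty": 0, "tz": 0, "turn": 0}, {"tx": 0.01, "ty": 0, "tz": 0, "turn": 0}, {"tx": 0.01, "ty": 0, "tz": 0, "turn": 0}, {"tx": 0.008, "ty": 0, "tz": 0, "turn": 0}, {"tx": 0, "ty": 0, "tz": 0, "turn": 0}])

```text
time_s: 8.05
position: [0.3715, -0.1998, 0.1445]
tcp_rot: [[0.005, -1.0, -0.004], [-1.0, -0.005, 0.0], [-0.0, 0.004, -1.0]]
force: [-10.1, -4.4, 5.3]
opening: 0.519
```

play_rows(series=[{"tx": 0.006, "ty": 0, "tz": 0, "turn": 0}, {"tx": 0.006, "ty": 0, "tz": 0, "turn": 0}, {"tx": 0, "ty": 0, "tz": 0, "turn": 0}])

```text
time_s: 8.35
position: [0.3764, -0.198, 0.1451]
tcp_rot: [[0.007, -1.0, -0.015], [-1.0, -0.007, 0.005], [-0.005, 0.015, -1.0]]
force: [-23.6, -7.0, 23.1]
opening: 0.522
```

```bash
python3 snap.py a5 scene 200 320 180 300
```

```text
a5 5
```

View pics/a5.png

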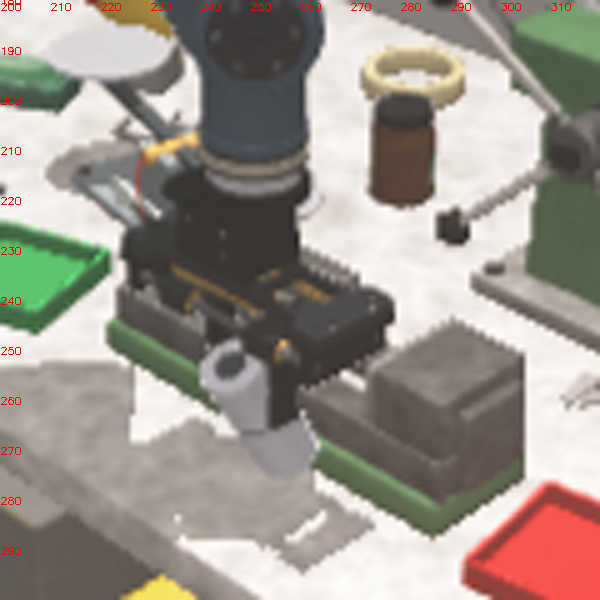

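Something is jamming: about 24 N in -x and 27 N upward. Friction on the vice face is fighting the rotation. Next I raise the tool while pushing, so the foot edge acts as a fixed pivot.

play_rows(series=[{"tx": 0, "ty": 0, "tz": 0.006, "turn": 0}, {"tx": 0.0, "ty": 0, "tz": 0.006, "turn": 0}, {"tx": 0, "ty": 0, "tz": 0.0, "turn": 0}])

```text
time_s: 8.7
position: [0.3816, -0.1993, 0.1537]
tcp_rot: [[0.003, -1.0, -0.002], [-1.0, -0.003, 0.001], [-0.001, 0.002, -1.0]]
force: [-5.5, -0.7, -2.2]
opening: 0.524
```

play_rows(series=[{"tx": 0.004, "ty": 0, "tz": 0.005, "turn": 0}, {"tx": 0.004, "ty": 0, "tz": 0.005, "turn": 0}, {"tx": 0.0, "ty": 0, "tz": 0.0, "turn": 0}])

```text
time_s: 9.0
position: [0.3892, -0.1997, 0.1616]
tcp_rot: [[0.003, -1.0, -0.0], [-1.0, -0.003, 0.0], [-0.0, 0.0, -1.0]]
force: [-4.1, 0.6, -2.2]
opening: 0.524
```

```bash
python3 snap.py a6 scene 200 320 180 300
```

```text
a6 5
```

View pics/a6.png

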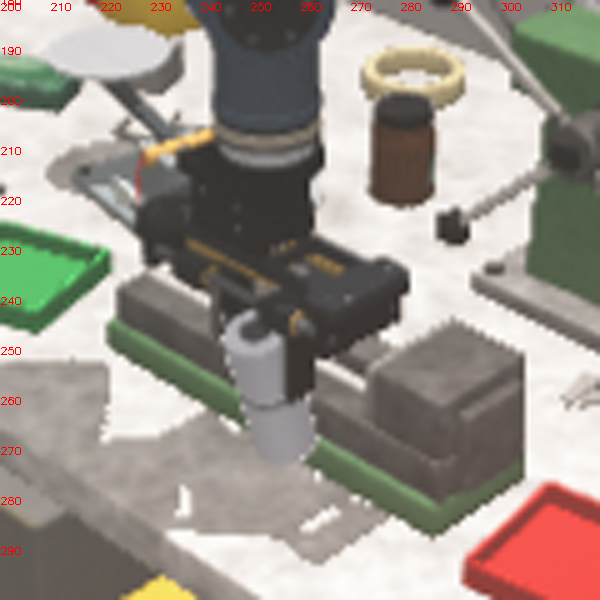

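That works: the blank turns easily and its lean is much smaller now, at about 4 N. I'll continue.

play_rows(series=[{"tx": 0.005, "ty": 0, "tz": 0.004, "turn": 0}, {"tx": 0.005, "ty": 0, "tz": 0.003, "turn": 0}, {"tx": 0.004, "ty": 0, "tz": 0.001, "turn": 0}, {"tx": 0.0, "ty": 0, "tz": 0.0, "turn": 0}])

```text
time_s: 9.45
position: [0.3995, -0.1996, 0.1679]
tcp_rot: [[0.003, -1.0, -0.002], [-1.0, -0.003, 0.001], [-0.001, 0.002, -1.0]]
force: [-5.9, -0.1, -1.5]
opening: 0.52
```

```bash
python3 snap.py a7 scene 200 320 180 300
```

```text
a7 5
```

View pics/a7.png

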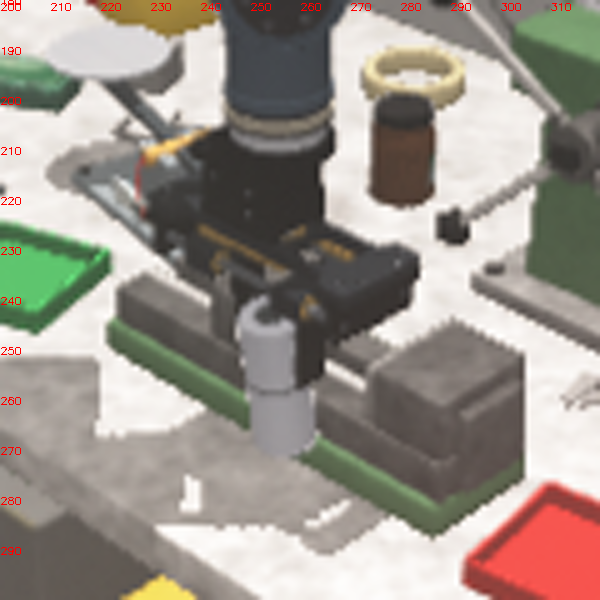

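play_rows(series=[{"tx": 0.005, "ty": 0, "tz": 0.001, "turn": 0}, {"tx": 0.003, "ty": 0, "tz": 0.0, "turn": 0}, {"tx": 0.0, "ty": 0, "tz": 0.0, "turn": 0}])

```text
time_s: 9.8
position: [0.4052, -0.1993, 0.1686]
tcp_rot: [[0.003, -1.0, -0.004], [-1.0, -0.003, 0.002], [-0.002, 0.004, -1.0]]
force: [-7.2, -0.2, -0.4]
opening: 0.519
```

```bash
python3 snap.py a8 scene 225 285 220 280
```

```text
a8 10
```

View pics/a8.png

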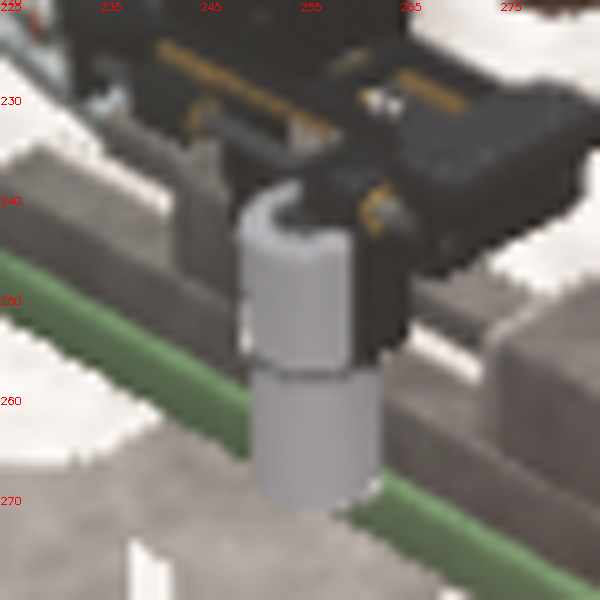

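```bash
python3 - <<'E'
from h import *
s=vision.capture('scene')
for lean in (0,3,6,10):
    a=np.radians(lean);g=np.array([.405,-.1995,.1175])
    ax=np.array([-np.sin(a),0,np.cos(a)])
    # perp to view left silhouette
    o=s['extrinsics'][:3,3];v=g-o;n=np.cross(ax,v);n/=np.linalg.norm(n)
    for sg in(-1,1):
        p=[proj(s,g+ax*h+sg*.023*n) for h in(.02,-.07)];print(lean,sg,np.round(p,1).tolist(), round((p[1][0]-p[0][0])/(p[1][1]-p[0][1]),3))
E
```

```text
0 -1 [[264.0, 242.2], [264.1, 263.9]] 0.002
0 1 [[250.5, 242.4], [251.0, 264.1]] 0.021
3 -1 [[263.8, 242.0], [264.8, 263.1]] 0.047
3 1 [[250.3, 242.9], [251.7, 263.9]] 0.068
6 -1 [[263.5, 241.9], [265.5, 262.3]] 0.095
6 1 [[250.1, 243.3], [252.5, 263.7]] 0.117
10 -1 [[263.2, 241.6], [266.4, 261.1]] 0.163
10 1 [[249.9, 244.0], [253.5, 263.5]] 0.189
```

Left edge slope is 0.043 and the right edge is vertical, against a prediction of 0.02/0.00 for upright. So the lean is about 1–2°. I'll back off, lift and carry it in front of everything to the pan.

play_rows(series=[{"tx": -0.012, "ty": 0, "tz": 0.01, "turn": 0}, {"tx": 0, "ty": 0.02, "tz": 0.045, "turn": 0}, {"tx": 0, "ty": 0.035, "tz": 0.045, "turn": 0}, {"tx": 0, "ty": 0.04, "tz": 0.045, "turn": 0}, {"tx": 0, "ty": 0.05, "tz": 0.01, "turn": 0}, {"tx": 0, "ty": 0.05, "tz": 0, "turn": 0}, {"tx": 0.005, "ty": 0.05, "tz": 0, "turn": 0}, {"tx": 0.01, "ty": 0.05, "tz": 0, "turn": 0}, {"tx": 0.02, "ty": 0.05, "tz": 0, "turn": 0}, {"tx": 0.03, "ty": 0.035, "tz": 0, "turn": 0}])

```text
time_s: 10.9
position: [0.4488, 0.1067, 0.2938]
tcp_rot: [[0.003, -1.0, 0.004], [-1.0, -0.003, 0.002], [-0.002, -0.004, -1.0]]
force: [0.8, -1.0, -3.0]
opening: 0.52
```

```bash
python3 snap.py b1 scene 180 280 120 220
```

```text
b1 6
```

View pics/b1.png

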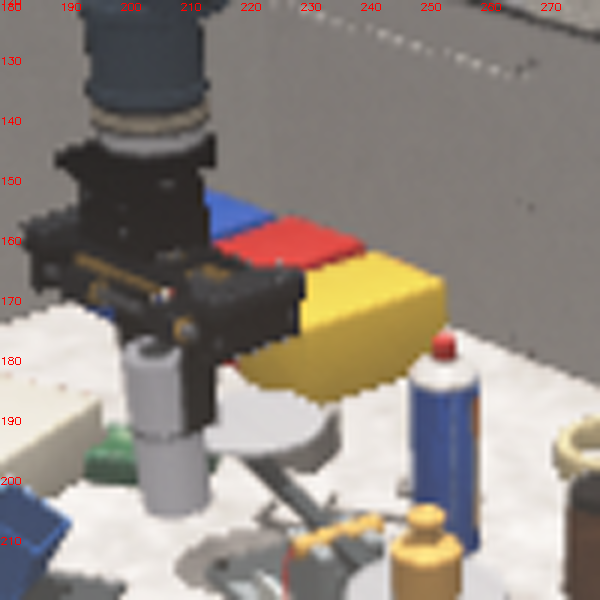

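```bash
python3 - <<'E'
from h import *
s=vision.capture('scene');p=bot.read_state()['position'];print(p)
g=p-[0,0,.051]
th=np.linspace(0,2*np.pi,73)
for lean in(0,4):
  a=np.radians(lean);ax=np.array([-np.sin(a),0,np.cos(a)]);e1=np.array([np.cos(a),0,np.sin(a)]);e2=np.array([0,1,0])
  for d in(.072,.08,.088):
    f=g-ax*d
    ring=lambda h:np.array([proj(s,f+ax*h+.023*(np.cos(t)*e1+np.sin(t)*e2)) for t in th])
    F=ring(0);Ln=ring(.059);T=ring(.11)
    print(lean,d,'foot lowrow',F[F[:,1].argmax()].round(1),'line low',Ln[Ln[:,1].argmax()].round(1),'foot cols',F[:,0].min().round(1),F[:,0].max().round(1),'topcols',T[:,0].min().round(1),T[:,0].max().round(1))
E
```

```text
[0.45346436 0.10720974 0.29440275]
0 0.072 foot lowrow [209.9 203.2] line low [208.8 189.2] foot cols 204.5 216.5 topcols 202.4 214.8
0 0.08 foot lowrow [210.  205.1] line low [209.  191.1] foot cols 204.6 216.6 topcols 202.5 214.9
0 0.088 foot lowrow [210.1 206.9] line low [209.1 193. ] foot cols 204.8 216.7 topcols 202.7 215.0
4 0.072 foot lowrow [210.4 203. ] line low [208.5 189.4] foot cols 205.5 217.5 topcols 201.8 214.2
4 0.08 foot lowrow [210.6 204.8] line low [208.8 191.3] foot cols 205.8 217.7 topcols 202.1 214.5
4 0.088 foot lowrow [210.9 206.6] line low [209.  193.1] foot cols 206.1 217.9 topcols 202.4 214.7
```

The foot–top column offset is about 3.5 px, which puts the lean at about 3–4°, with a grip 80–84 mm above the foot. That's fine for standing on the pan. Next I move over the pan.

play_rows(series=[{"tx": 0.0343, "ty": 0.028, "tz": 0, "turn": 0}, {"tx": 0.0343, "ty": 0.028, "tz": 0, "turn": 0}, {"tx": 0.0343, "ty": 0.028, "tz": 0, "turn": 0}, {"tx": 0.0343, "ty": 0.028, "tz": 0, "turn": 0}, {"tx": 0.0343, "ty": 0.028, "tz": 0, "turn": 0}, {"tx": 0.0343, "ty": 0.028, "tz": 0, "turn": 0}, {"tx": 0, "ty": 0, "tz": -0.02, "turn": 0}, {"tx": 0, "ty": 0, "tz": -0.012, "turn": 0}, {"tx": 0, "ty": 0, "tz": 0, "turn": 0}, {"tx": 0, "ty": 0, "tz": 0, "turn": 0}])

```text
time_s: 12.0
position: [0.6129, 0.2377, 0.2669]
tcp_rot: [[0.001, -1.0, -0.001], [-1.0, -0.001, 0.0], [-0.0, 0.001, -1.0]]
force: [-0.4, 0.5, -3.5]
opening: 0.52
```

```bash
python3 snap.py b2 scene 190 270 130 210 b2t top 140 220 170 250
```

```text
b2 7
b2t 7
```

View pics/b2.png

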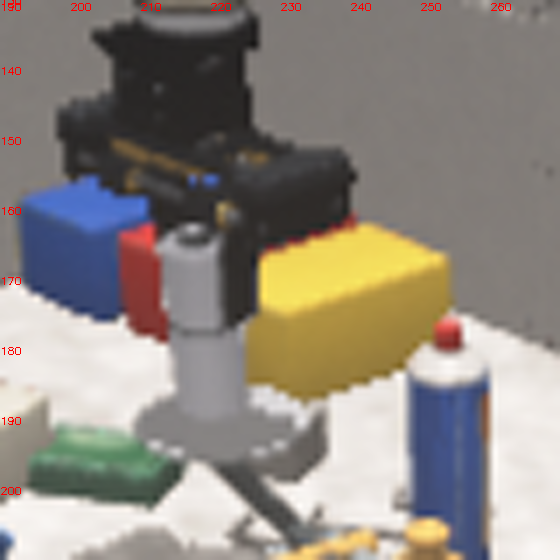

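The blank hangs over the pan, roughly centred: foot at (217,189), pan ellipse centred at about (221,190). I'll lower it slowly.

play_rows(series=[{"tx": 0.002, "ty": 0.005, "tz": -0.004, "turn": 0}, {"tx": 0, "ty": 0, "tz": -0.004, "turn": 0}, {"tx": 0, "ty": 0, "tz": 0, "turn": 0}])

```text
time_s: 12.4
position: [0.6147, 0.2424, 0.2601]
tcp_rot: [[0.002, -1.0, -0.001], [-1.0, -0.002, -0.0], [0.0, 0.001, -1.0]]
force: [-0.0, 0.5, -3.5]
opening: 0.517
```

play_rows(series=[{"tx": 0, "ty": 0, "tz": -0.003, "turn": 0}, {"tx": 0, "ty": 0, "tz": 0, "turn": 0}, {"tx": 0, "ty": 0, "tz": 0, "turn": 0}])

```text
time_s: 12.7
position: [0.615, 0.2424, 0.258]
tcp_rot: [[0.002, -1.0, -0.0], [-1.0, -0.002, -0.0], [0.0, 0.0, -1.0]]
force: [0.2, 0.3, -3.5]
opening: 0.52
```

play_rows(series=[{"tx": 0, "ty": 0, "tz": -0.003, "turn": 0}, {"tx": 0, "ty": 0, "tz": 0, "turn": 0}, {"tx": 0, "ty": 0, "tz": 0, "turn": 0}])

```text
time_s: 13.0
position: [0.6149, 0.2424, 0.2557]
tcp_rot: [[0.002, -1.0, -0.0], [-1.0, -0.002, -0.0], [0.0, 0.0, -1.0]]
force: [0.8, 0.1, -4.0]
opening: 0.522
```

play_rows(series=[{"tx": 0, "ty": 0, "tz": -0.003, "turn": 0}, {"tx": 0, "ty": 0, "tz": 0, "turn": 0}])

```text
time_s: 13.2
position: [0.6153, 0.2424, 0.2536]
tcp_rot: [[0.002, -1.0, 0.001], [-1.0, -0.002, 0.0], [-0.0, -0.001, -1.0]]
force: [0.2, -0.2, -2.2]
opening: 0.518
```

play_rows(series=[{"tx": 0, "ty": 0, "tz": -0.002, "turn": 0}, {"tx": 0, "ty": 0, "tz": 0, "turn": 0}])

```text
time_s: 13.4
position: [0.6154, 0.2426, 0.2522]
tcp_rot: [[0.002, -1.0, 0.001], [-1.0, -0.002, 0.001], [-0.001, -0.001, -1.0]]
force: [0.1, 0.8, 0.1]
opening: 0.522
```

Contact at TCP z of about 0.253; the reading went from −3.7 N to about 0. I'll release.

play_rows(series=[{"tx": 0, "ty": 0, "tz": 0, "turn": 0}, {"tx": 0, "ty": 0, "tz": 0, "turn": 0}, {"tx": 0, "ty": 0, "tz": 0, "turn": 0}, {"tx": 0, "ty": 0, "tz": 0, "turn": 0}], gripper=0.85)

```text
time_s: 13.8
position: [0.615, 0.2424, 0.2519]
tcp_rot: [[0.002, -1.0, 0.0], [-1.0, -0.002, -0.0], [0.0, -0.0, -1.0]]
force: [0.1, 0.8, -0.6]
opening: 0.793
```

```bash
python3 snap.py b3 scene 190 270 130 210
```

```text
b3 7
```

View pics/b3.png

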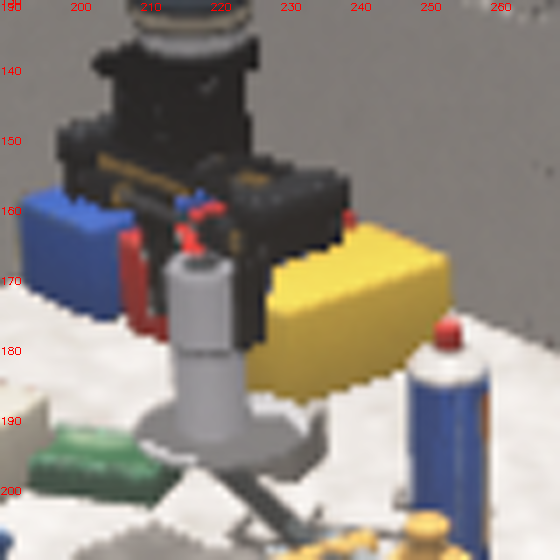

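It stands upright on the pan, with foot at (218,191). I'll retreat upward and let the beam settle.

play_rows(series=[{"tx": 0, "ty": 0, "tz": 0.03, "turn": 0}, {"tx": 0, "ty": 0, "tz": 0.05, "turn": 0}, {"tx": 0, "ty": 0, "tz": 0.05, "turn": 0}, {"tx": 0, "ty": 0, "tz": 0, "turn": 0}, {"tx": 0, "ty": 0, "tz": 0, "turn": 0}, {"tx": 0, "ty": 0, "tz": 0, "turn": 0}, {"tx": 0, "ty": 0, "tz": 0, "turn": 0}, {"tx": 0, "ty": 0, "tz": 0, "turn": 0}, {"tx": 0, "ty": 0, "tz": 0, "turn": 0}], gripper=1)

```text
time_s: 14.75
position: [0.6148, 0.2423, 0.3547]
tcp_rot: [[0.002, -1.0, -0.002], [-1.0, -0.002, -0.0], [0.0, 0.002, -1.0]]
force: [0.8, 0.1, 0.3]
opening: 1.001
```

play_rows(series=[{"tx": 0, "ty": 0, "tz": 0, "turn": 0}, {"tx": 0, "ty": 0, "tz": 0, "turn": 0}, {"tx": 0, "ty": 0, "tz": 0, "turn": 0}, {"tx": 0, "ty": 0, "tz": 0, "turn": 0}, {"tx": 0, "ty": 0, "tz": 0, "turn": 0}, {"tx": 0, "ty": 0, "tz": 0, "turn": 0}, {"tx": 0, "ty": 0, "tz": 0, "turn": 0}, {"tx": 0, "ty": 0, "tz": 0, "turn": 0}, {"tx": 0, "ty": 0, "tz": 0, "turn": 0}])

```text
time_s: 15.65
position: [0.615, 0.2424, 0.3558]
tcp_rot: [[0.002, -1.0, 0.0], [-1.0, -0.002, 0.0], [-0.0, -0.0, -1.0]]
force: [0.1, -0.2, -0.0]
opening: 1.0
```

```bash
python3 snap.py b4 scene 190 270 160 240 b4t top 140 260 170 250
```

```text
b4 7
b4t 6
```

View pics/b4.png

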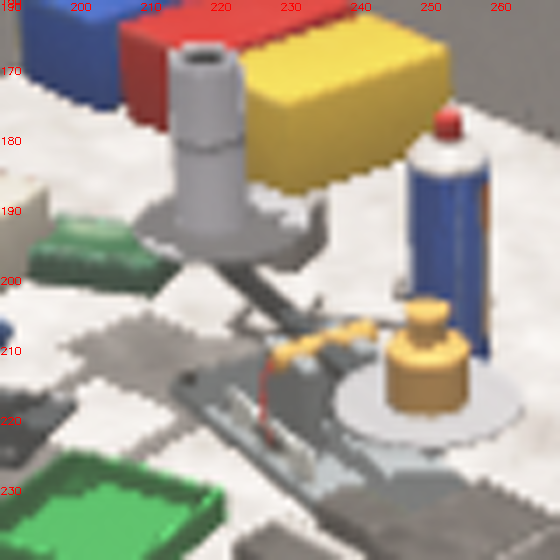

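View pics/b4t.png

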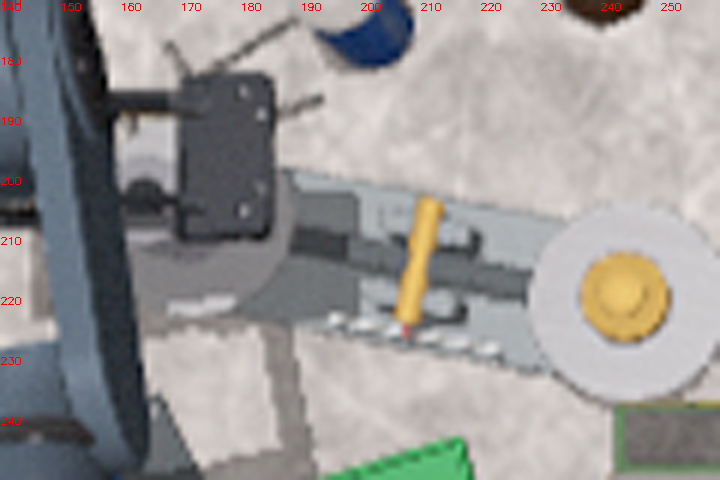

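```bash
python3 - <<'E'
from h import *
a=cv2.imread('pics/scene0.png');c=vision.capture('scene');b=c['pixels']
# brass side template shift (rigid, up-down)
ga,gb=[cv2.cvtColor(i,cv2.COLOR_BGR2GRAY).astype('f4') for i in(a,b)]
T=ga[196:226,240:266]
up=lambda i:cv2.resize(i,None,fx=8,fy=8,interpolation=cv2.INTER_CUBIC)
r=cv2.matchTemplate(up(gb[186:236,230:276]),up(T),cv2.TM_CCOEFF_NORMED);_,v,_,l=cv2.minMaxLoc(r)
print('brass shift px',l[0]/8-10,l[1]/8-10,v)
# predicted brass: pan at -y end ; approx location
for th in(-.14,-.07,-.035,0,.035,.07,.14):
    za=.103-.12*np.sin(th); zb=.103+.12*np.sin(th)
    print(th,'empty pan',proj(c,[.618,.2415,za]).round(1),'brass pan',proj(c,[.575,.008,zb]).round(1))
# right half-edge profile of pan left rim
for nm,g in(('old',a),('new',b)):
    print(nm,g[184:200,211].mean(-1).astype(int), g[184:202,235].mean(-1).astype(int))
im=np.hstack([up(a[175:235,200:275].astype('f4')/1)[::2,::2],up(b[175:235,200:275].astype('f4'))[::2,::2]]);cv2.imwrite('pics/cmp.png',im);print(im.shape)
E
```

```text
brass shift px 0.0 -1.375 0.9513924717903137
-0.14 empty pan [221.3 189.4] brass pan [251.3 217.6]
-0.07 empty pan [221.4 191.1] brass pan [251.3 215.8]
-0.035 empty pan [221.4 192. ] brass pan [251.3 214.9]
0 empty pan [221.5 192.8] brass pan [251.2 213.9]
0.035 empty pan [221.5 193.7] brass pan [251.2 213. ]
0.07 empty pan [221.6 194.6] brass pan [251.2 212.1]
0.14 empty pan [221.7 196.3] brass pan [251.2 210.2]
old [231 232 233 232 221 214 215 217 218 203 140 117 113 123  95  80] [114 111 111 186 172 121  97  96  97  97  98  97 169 222 235 235 236 227]
new [231 232 233 239 219 163 134 130 132 132 198 165 118 120  91  77] [113 111 109 186 171 120  95  95  95  96  96  95 168 222 234 235 236 227]
(240, 600, 3)[ WARN:0@1.618] global loadsave.cpp:1063 imwrite_ Unsupported depth image for selected encoder is fallbacked to CV_8U.
```

View pics/cmp.png

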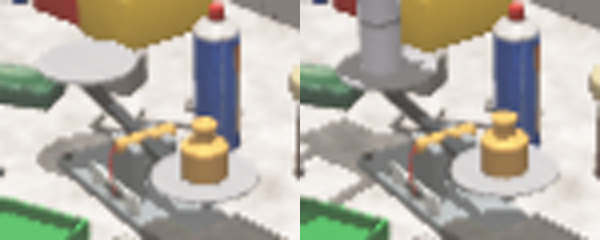

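The brass side has risen only 1.4 px of the 3.7 px that level would need. That puts the beam at about −0.09 rad, so the blank is about 37 g lighter (roughly 0.36 kg, which agrees with the 3.5 N wrist reading). It goes to the red tray. I'll locate the blank before regrasping it.

```bash
python3 - <<'E'
from h import *
s=vision.capture('scene');a=cv2.imread('pics/b4.png')
print(atz(s,(218.9,167.9),.2235),atz(s,(218.9,167.9),.220))
f=nets.masks_of(s,'blank')
for r in f[:2]:
    ys,xs=np.nonzero(r['region']);print(r['confidence'],xs.min(),xs.max(),ys.min(),ys.max())
for x in(.61,.615,.62,.625):
    print(x,proj(s,[x,.2424,.2235]).round(1),proj(s,[x,.2424,.1135]).round(1))
E
```

```text
[0.60981771 0.23884313 0.2235    ] [0.61521297 0.24556768 0.22      ]
0.65 214 225 166 192
0.61 [218.4 167.7] [219.8 191.2]
0.615 [219.3 167.3] [220.7 190.8]
0.62 [220.2 167. ] [221.6 190.5]
0.625 [221.1 166.7] [222.4 190.1]
```

play_rows(series=[{"tx": 0, "ty": 0, "tz": -0.04, "turn": 0}, {"tx": 0, "ty": 0, "tz": -0.04, "turn": 0}, {"tx": 0, "ty": 0, "tz": -0.035, "turn": 0}, {"tx": 0, "ty": 0, "tz": -0.015, "turn": 0}, {"tx": 0, "ty": 0, "tz": -0.005, "turn": 0}, {"tx": 0, "ty": 0, "tz": 0, "turn": 0}], gripper=1)

```text
time_s: 16.5
position: [0.6154, 0.2425, 0.2481]
tcp_rot: [[0.002, -1.0, 0.001], [-1.0, -0.002, 0.0], [-0.0, -0.001, -1.0]]
force: [0.5, -0.1, 0.0]
opening: 0.998
```

play_rows(series=[{"tx": 0, "ty": 0, "tz": 0, "turn": 0}, {"tx": 0, "ty": 0, "tz": 0, "turn": 0}, {"tx": 0, "ty": 0, "tz": 0, "turn": 0}, {"tx": 0, "ty": 0, "tz": 0, "turn": 0}, {"tx": 0, "ty": 0, "tz": 0, "turn": 0}, {"tx": 0, "ty": 0, "tz": 0, "turn": 0}, {"tx": 0, "ty": 0, "tz": 0, "turn": 0}], gripper=0.3)

```text
time_s: 17.2
position: [0.615, 0.2425, 0.2478]
tcp_rot: [[0.002, -1.0, 0.0], [-1.0, -0.002, 0.0], [-0.0, -0.0, -1.0]]
force: [0.2, 0.2, -0.5]
opening: 0.518
```

play_rows(series=[{"tx": 0, "ty": 0, "tz": 0.01, "turn": 0}, {"tx": 0, "ty": 0, "tz": 0.03, "turn": 0}, {"tx": 0, "ty": 0, "tz": 0.04, "turn": 0}, {"tx": 0, "ty": 0, "tz": 0, "turn": 0}])

```text
time_s: 17.6
position: [0.6172, 0.2429, 0.3164]
tcp_rot: [[0.002, -1.0, 0.01], [-1.0, -0.002, 0.002], [-0.002, -0.01, -1.0]]
force: [1.3, 0.1, -2.8]
opening: 0.518
```

```bash
python3 snap.py c1 scene 190 270 110 210
```

```text
c1 6
```

View pics/c1.png

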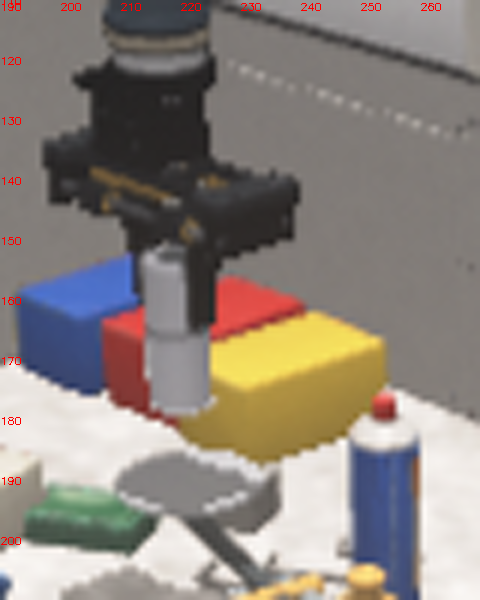

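Lifted upright with the pan free. Next I carry it round in front towards the red tray.

play_rows(series=[{"tx": -0.03, "ty": -0.02, "tz": 0, "turn": 0}, {"tx": -0.045, "ty": -0.03, "tz": 0, "turn": 0}, {"tx": -0.045, "ty": -0.03, "tz": 0, "turn": 0}, {"tx": -0.045, "ty": -0.03, "tz": 0, "turn": 0}, {"tx": -0.045, "ty": -0.03, "tz": 0, "turn": 0}, {"tx": -0.03, "ty": -0.04, "tz": 0, "turn": 0}, {"tx": 0, "ty": -0.05, "tz": 0, "turn": 0}, {"tx": 0, "ty": -0.05, "tz": 0, "turn": 0}, {"tx": 0, "ty": -0.05, "tz": 0, "turn": 0}])

```text
time_s: 18.55
position: [0.4214, -0.0225, 0.3105]
tcp_rot: [[0.002, -1.0, -0.003], [-1.0, -0.002, 0.001], [-0.001, 0.003, -1.0]]
force: [0.9, 0.3, -3.5]
opening: 0.519
```

play_rows(series=[{"tx": 0, "ty": -0.05, "tz": 0, "turn": 0}, {"tx": 0, "ty": -0.05, "tz": 0, "turn": 0}, {"tx": 0, "ty": -0.05, "tz": 0, "turn": 0}, {"tx": 0, "ty": -0.05, "tz": 0, "turn": 0}, {"tx": 0, "ty": -0.05, "tz": 0, "turn": 0}, {"tx": 0, "ty": -0.05, "tz": 0, "turn": 0}, {"tx": 0.015, "ty": -0.05, "tz": 0, "turn": 0}, {"tx": 0.015, "ty": -0.05, "tz": 0, "turn": 0}, {"tx": 0.015, "ty": -0.04, "tz": 0, "turn": 0}, {"tx": 0, "ty": 0, "tz": 0, "turn": 0}])

```text
time_s: 19.55
position: [0.4597, -0.3783, 0.3096]
tcp_rot: [[-0.001, -1.0, 0.001], [-1.0, 0.001, -0.002], [0.002, -0.001, -1.0]]
force: [-0.7, 0.8, -3.3]
opening: 0.521
```

```bash
python3 - <<'E'
from h import *
s=vision.capture('scene');p=bot.read_state()['position'];print(p)
f=lambda X,Y:((X+.5)/6-.5+215,(Y+.5)/6-.5+220)
# tray rim corners from zd.png at z=.022
R=np.array([atz(s,f(*q),.022) for q in[(570,340),(732,408),(632,522),(468,440)]]);print(R.round(3).tolist(),R.mean(0))
E
python3 snap.py c2 scene 250 370 200 310
```

```text
[ 0.458581   -0.37521291  0.30923049]
[[0.505, -0.356, 0.022], [0.519, -0.461, 0.022], [0.405, -0.48, 0.022], [0.395, -0.373, 0.022]] [ 0.45594005 -0.41741212  0.022     ]
c2 5
```

View pics/c2.png

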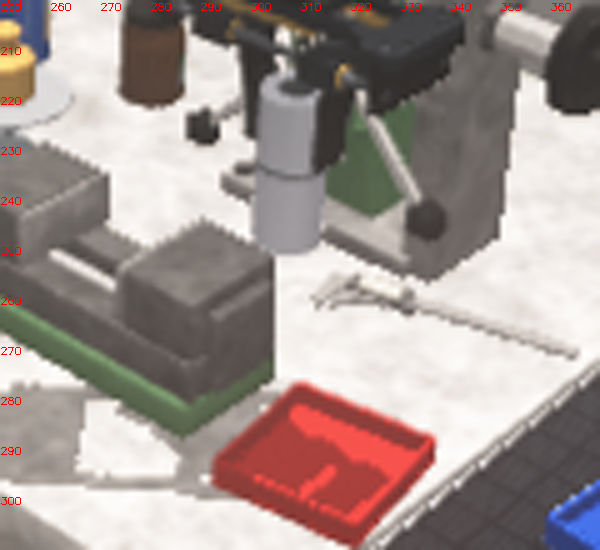

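Red tray centre is (0.463,−0.411) from top and (0.456,−0.417) from scene, so I'll use (0.461,−0.413). Next I move over it and lower.

play_rows(series=[{"tx": 0.003, "ty": -0.03, "tz": -0.02, "turn": 0}, {"tx": 0, "ty": -0.017, "tz": -0.045, "turn": 0}, {"tx": 0, "ty": 0, "tz": -0.05, "turn": 0}, {"tx": 0, "ty": 0, "tz": -0.045, "turn": 0}, {"tx": 0, "ty": 0, "tz": -0.025, "turn": 0}, {"tx": 0, "ty": 0, "tz": -0.012, "turn": 0}, {"tx": 0, "ty": 0, "tz": 0, "turn": 0}, {"tx": 0, "ty": 0, "tz": 0, "turn": 0}])

```text
time_s: 20.45
position: [0.4618, -0.4111, 0.155]
tcp_rot: [[0.002, -1.0, 0.001], [-1.0, -0.002, -0.001], [0.001, -0.001, -1.0]]
force: [0.4, 0.2, -3.8]
opening: 0.524
```

```bash
python3 snap.py c3 scene 270 350 230 310
```

```text
c3 7
```

View pics/c3.png

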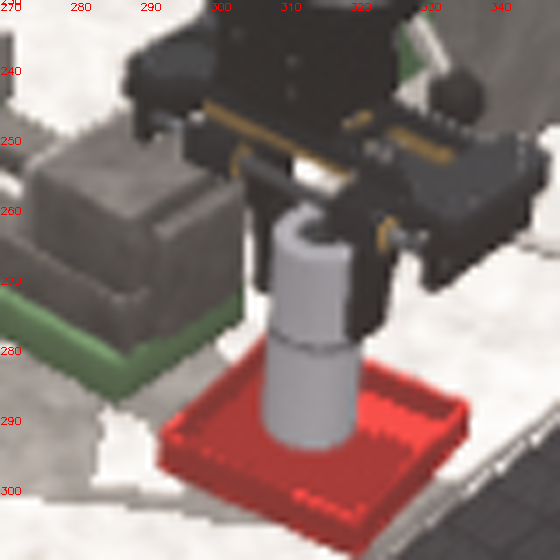

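The blank hangs over the middle of the red tray, with its foot at (313,292). I'll lower it the last 17 mm in small steps.

play_rows(series=[{"tx": 0, "ty": 0, "tz": -0.008, "turn": 0}, {"tx": 0, "ty": 0, "tz": -0.004, "turn": 0}, {"tx": 0, "ty": 0, "tz": 0, "turn": 0}, {"tx": 0, "ty": 0, "tz": 0, "turn": 0}])

```text
time_s: 20.9
position: [0.4614, -0.4112, 0.1447]
tcp_rot: [[0.002, -1.0, 0.0], [-1.0, -0.002, -0.0], [0.0, -0.0, -1.0]]
force: [-0.1, 0.3, -2.6]
opening: 0.522
```

play_rows(series=[{"tx": 0, "ty": 0, "tz": -0.004, "turn": 0}, {"tx": 0, "ty": 0, "tz": 0, "turn": 0}])

```text
time_s: 21.1
position: [0.4613, -0.4111, 0.141]
tcp_rot: [[0.002, -1.0, -0.0], [-1.0, -0.002, 0.0], [-0.001, 0.0, -1.0]]
force: [-0.6, -0.1, -2.8]
opening: 0.518
```

play_rows(series=[{"tx": 0, "ty": 0, "tz": -0.003, "turn": 0}, {"tx": 0, "ty": 0, "tz": 0, "turn": 0}])

```text
time_s: 21.3
position: [0.4616, -0.4113, 0.14]
tcp_rot: [[0.002, -1.0, 0.0], [-1.0, -0.002, -0.0], [0.0, -0.0, -1.0]]
force: [-0.7, 2.0, 3.4]
opening: 0.522
```

Contact felt at TCP z = 0.140, as expected. Release and retreat.

play_rows(series=[{"tx": 0, "ty": 0, "tz": 0, "turn": 0}, {"tx": 0, "ty": 0, "tz": 0, "turn": 0}, {"tx": 0, "ty": 0, "tz": 0, "turn": 0}, {"tx": 0, "ty": 0, "tz": 0, "turn": 0}, {"tx": 0, "ty": 0, "tz": 0, "turn": 0}, {"tx": 0, "ty": 0, "tz": 0, "turn": 0}], gripper=1)

```text
time_s: 21.9
position: [0.4614, -0.4113, 0.1389]
tcp_rot: [[0.002, -1.0, -0.0], [-1.0, -0.002, 0.0], [-0.0, 0.0, -1.0]]
force: [-0.4, -0.4, 0.7]
opening: 0.957
```

play_rows(series=[{"tx": 0, "ty": 0, "tz": 0.03, "turn": 0}, {"tx": 0, "ty": 0, "tz": 0.05, "turn": 0}, {"tx": 0, "ty": 0, "tz": 0.05, "turn": 0}, {"tx": 0, "ty": 0, "tz": 0.05, "turn": 0}, {"tx": -0.03, "ty": 0.05, "tz": 0, "turn": 0}, {"tx": -0.03, "ty": 0.05, "tz": 0, "turn": 0}, {"tx": 0, "ty": 0.05, "tz": 0, "turn": 0}, {"tx": 0, "ty": 0.05, "tz": 0, "turn": 0}, {"tx": 0, "ty": 0, "tz": 0, "turn": 0}, {"tx": 0, "ty": 0, "tz": 0, "turn": 0}])

```text
time_s: 22.9
position: [0.4136, -0.2507, 0.2834]
tcp_rot: [[0.004, -1.0, 0.001], [-1.0, -0.004, -0.001], [0.001, -0.001, -1.0]]
force: [0.6, 0.3, -0.2]
opening: 1.0
```

```bash
python3 snap.py d1 scene 270 350 230 310 d1t top 330 400 215 285 d2 scene 150 450 130 330
```

```text
d1 7
d1t 8
d2 2
```

View pics/d1.png

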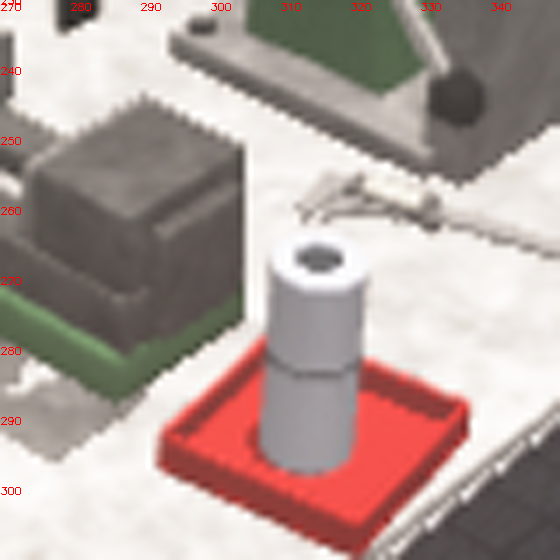

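View pics/d1t.png

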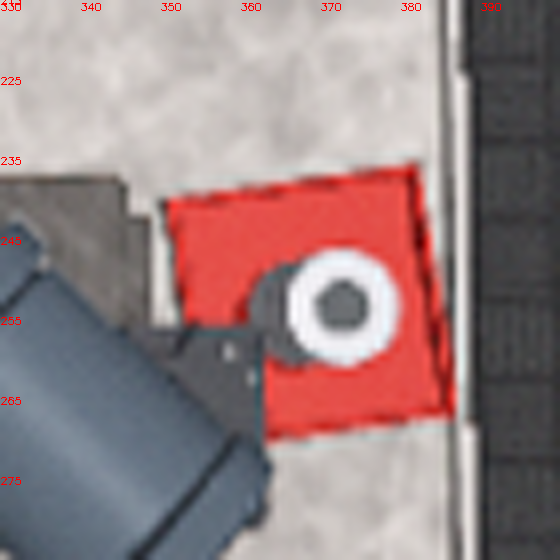

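View pics/d2.png

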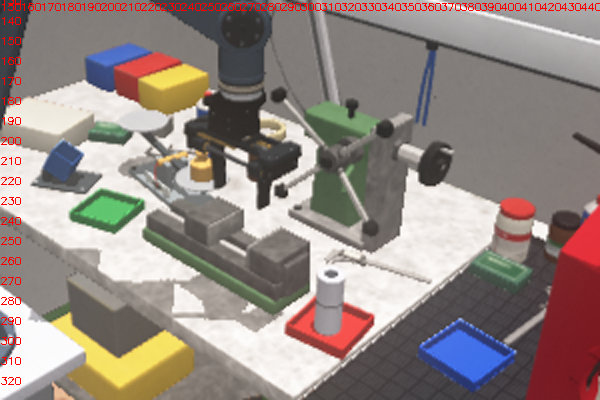

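```bash
python3 - <<'E'
from h import *
s=vision.capture('scene');t=vision.capture('top')
print('top centre',atz(t,(372.4,252.7),.114),tri(t,(372.4,252.7),s,(315.1,266.4)))
b=[.4618,-.411,.004]
print('pred scene top',proj(s,[.4618,-.411,.114]),'foot',proj(s,b))
print(bot.read_state()['position'],bot.read_state()['qvel'].round(2))
E
```

```text
top centre [ 0.46194728 -0.40639342  0.114     ] (array([ 0.46225239, -0.40713898,  0.11124791]), np.float64(0.0007405980237228344))
pred scene top [315.88434439 266.26038969] foot [313.93689543 293.03451846]
[ 0.41367175 -0.25246335  0.28291217] [-0.04  0.03  0.39 -0.05  0.1   0.05]
```

The blank stands upright and released. Its top centre at (0.462, −0.407, 0.111) is within 7 mm of the tray's middle and has the height of a foot on the tray floor. The jar, can and calliper look unmoved. I'll hand in.

```bash
python3 -c "
from rig import bot
print(bot.hand_in())"
```

```text
the job is handed in; nothing more can be done
None
```

The blank now stands upright and released in the red tray, because the balance showed it lighter than the master. I handed the job in at about 23 s of the 46 s allowed; no verdict is reported.

- **Uprighting:** I drew the blank out of the slanted nest along its axis. The tool can only turn about z, so I pivoted the blank upright in the grip against the front face of the vice. The first push jammed (about 24 N sideways, 27 N up). Raising the tool while pushing freed it.
- **Weighing:** I lowered it onto the pan until contact and released it there. The beam had about 1.5 s to settle with the gripper clear. The brass side had risen only 1.4 of the 3.7 pixels that level would need, which puts the beam at about −0.09 rad. That makes the blank about 0.36 kg, and the wrist reading of about 3.5 N agrees.
- **Last checks:** the blank's top centre is within 7 mm of the tray's middle, and its height fits a foot resting on the tray floor. By eye in the final picture the jar and calliper were in place; the can was mostly hidden behind the gripper, so I could not check it there. The estimates of the red tray's centre from the two cameras differed by about 9 mm, well inside the 30 mm allowed.

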